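Set the labeller's bottle stop and load a bottle

ROBOT

A 6-joint arm with a two-finger parallel gripper is mounted at the origin on the work surface. World frame = base frame: x ahead of the robot, y to its left, z up, the work surface at z = 0. Lengths are in m, angles in rad, forces in N, time in s.
With the tool pointing down it reaches from about 0.3 to 0.775 m from the base axis. Payload 14.6 kg.
Tool frame: the origin (TCP) lies midway between the tips of the shut fingers; the grasp point (between the pads) lies 19 mm behind it (ctrl.tcp_to_grasp is the z of the grasp point in the tool frame, in m); z points along the fingers, y is the line along which they close (so a half turn about z gives the same grasp; the last joint's range is limited). The gripper opens to 94 mm and grips with 3 to 60 N. Pads are 16 mm wide; open, the fingers measure 119 mm over their backs; the gripper's body (75 mm by 177 mm) begins 78 mm behind the grasp point.
Start: joints at [-1.175, 0.3, 1.521, -0, 1.321, -0.067], TCP at [0.246, -0.492, 0.205] pointing down, gripper open.
Joint ranges: [-3.03, 3.03], [-0.79, 2.21], [0.23, 2.52], [-1.04, 4.18], [0, 3.07], [-2.55, 2.55]. Speed limits (rad/s): [2.22, 2.22, 2.57, 3.14, 3.14, 3.14].

INTERFACE

Orientations are given as [roll, pitch, yaw] about the fixed x, y, z axes, in that order (R = Rz(yaw) Ry(pitch) Rx(roll)).
In Python, from station import monitor, camera, ctrl gives the robot as it stands.
- The arm moves only by the tool apply_moves, never from a script. Its argument "plan" is one flat list of numbers, 4 for each row, row after row: the shift along the tool's x, y, z in mm, then the turn about the tool's z in rad. In form: [dx, dy, dz, spin, dx, dy, dz, spin, ...]. A call has 1 to 20 rows; each row shifts and turns the commanded pose from where the row before left it, along the tool's axes as they then stand; what a row does not reach is not made up. A row lasts 1/10 s, in which the tool goes at most 50 mm and 8.59 degrees, less where a joint would pass 70% of its speed; a pose out of reach is approached as far as the arm can. A call is refused whole if a number of a shift passes 50 or a number of a turn 0.15, either way. A call with a gripper value outside its range is refused whole. "hand" is the gripper command: -1 is shut, 1 is fully open, values between are in proportion, set as the call begins (left out, the last holds). The fingers move at their own pace and stop on an object; "squeeze" is the grip in N (left out, the last holds). Time passes only in rows, so rows that do not move let the fingers close. It gives the time, the measured TCP pose, the force, the opening and the grip force at its end, in the units of the state.
- monitor.get_obs(): the state, without advancing time (a new reading comes with each control period).
- camera(name): name is "scene" or "top" or "wrist"; returns a dict with "image" (384x512x3 uint8, red, green, blue), "range_z" (384x512 float32, m along the optical axis (not along the pixel's ray), 0 where there is no reading), "mtx" (3x3 intrinsics, pixels), "rvec" (rotation vector, rad) and "tvec" (3), from world to camera coordinates, as OpenCV has them. Camera axes: x right, y down, z forward; pixel columns grow to the right and rows downward; lengths in m; the calibration is good to about 2 mm. A picture is of the moment at which its call begins.
- ctrl.hand_in(): hands the job in; it is judged then, once.
The state is a dict: "time_s": time; "qpos": joint angles; "joint_vel": joint speeds; "tau": joint torques, N m; "ee_pos": TCP position; "eef_rot": TCP orientation; "force": force on the tool from outside, world axes, zero at the start; "moment": the same for the moment, N m; "grip_width": finger opening in m; "grip_force": force on a finger pad.
Only numpy, scipy, OpenCV 4.12 (cv2) and the standard library are available. Lean on these libraries where they do the work, as an engineer would, in place of code of your own. Each camera call takes 0.05 s, during which the arm holds its last target. There are 200 camera calls.

TASK

Set the bench labeller up for the next bottle: crank its handwheel until the pointer of the bottle stop lines up with the setting clip on the scale. Then lay the stout unlabelled bottle from the tray in the tipping loading cradle, base close up against the stop plate, and let go, so that its own weight tips the cradle and it rolls down onto the two rollers. Leave the clip, the slim bottle and the glassware where they are.

Things in the scene. Friction and masses are not known exactly. Their poses are not given: they have to be found in the camera images.
- roller_nip (a point): Fixed point: middle of the bottle's axis when it rests in the hollow between the two rubber rollers (30 mm thick, 60 mm apart, axes 31 mm below this point). Its axes are the labeller's: +x from cradle to rollers, away from the robot, +y along the rollers towards stop plate and handwheel, z up. The labeller is fixed; its yaw is within 0.1 rad of the bench's.
- cradle_seat (a point): Fixed point with the labeller's axes: on the stout bottle's axis when it sits in the cradle at rest, midway between the arms. Two arms along x, 10 mm wide, 74 mm apart in y (64 mm free between them), 38 mm high fences on the robot's side. The bottle lies across both, along y, touching the fences; underside 28 mm below this point. Nothing but the stop plate is over 12 mm higher within 110 mm.
- cradle (a joint): Tip angle of the cradle, rad: 0 at rest (arms tilted 6 degrees back, held by counterweights; shaft 42 mm below cradle_seat), 0.37 tipped fully towards the rollers. The stout bottle's weight, once let go, tips it in about a second; the bottle rolls off down to the rollers, 113 mm farther in x, and the empty cradle swings back to 0 by itself within about 2 s.
- stop_face (a point): Point on the face of the bottle stop, a steel plate 195 mm wide in x standing across the ends of cradle and rollers, facing the labeller's -y; opposite the bottle's base when it lies in the cradle. Plate's top edge 20 mm above this point. It moves along y with the screw only and cannot be pushed back.
- pointer_tip (a point): Tip of the dark steel pointer on the stop's carriage, pointing to -x over the white ruled scale (a bar along the labeller's y on the robot's side of the slideway, ticks every 5 mm).
- clip_tip (a point): Tip of the black setting clip on the scale's outer edge, pointing to +x at the pointer; held by friction. The stop is set when pointer tip and clip tip have the same place along the labeller's y. At the start the clip is 16 to 44 mm to the -y side of the pointer.
- wheel_hub (a point): Point on the vertical axis of the black handwheel (130 mm across, top of the rim 38 mm below this point), level with the crank handle's middle. Turned clockwise seen from above, the wheel drives stop and pointer to -y (towards the cradle), 20 mm per turn; it takes about 2 N at the handle and stays where it is left.
- handwheel (a joint): Angle of the handwheel, rad, growing clockwise seen from above, 0 with the stop fully back, 15.7 at the other end.
- crank_handle (a point): Middle of the upright crank handle on the handwheel's rim, 52 mm from the wheel's axis: a black free-running sleeve, 22 mm thick, 66 mm tall, standing up from 36 mm below this point to 30 mm above it.
- stout_bottle_center (a point): On the axis of the stout bottle, middle of its straight part. Closed amber bottle, no label, lying in one slot of the white tray; 56 mm in diameter, straight for 106 mm along its own y, shoulder, neck and 34 mm cap at -y (160 mm in all); 0.26 kg. In the tray this point is 32 mm up; ribs beside it 10 mm. Base within 0.3 rad of the labeller's +y. It may have rolled: use only its y axis.
- stout_bottle_base (a point): Centre of the stout bottle's flat base, 53 mm along its +y from its centre point.
- slim_bottle_center (a point): Middle of the slim bottle lying in the tray's other slot, 110 mm from the stout one: amber, without label, 42 mm in diameter, straight part 90 mm. Not to be used.
- labelled_bottle_a: Standing amber bottle with white label, 60 mm in diameter, 130 mm tall, between the tray and the label reel; origin under its base. Leave alone.
- labelled_bottle_b: Standing amber bottle with white label, 72 mm in diameter, 155 mm tall, left of the labeller; origin under its base. Leave alone.
- beaker: Open glass beaker, 84 mm in diameter, 105 mm tall, left of the handwheel; origin under its base. Leave alone.
Not all that is in view belongs to the job. What is shaped like the part that bears stout_bottle_center but green or turquoise is not meant.

How it is judged:
By the outcome, as a careful person would: the job done as asked, in the order asked, and still so for the second after the job is handed in, with the robot touching nothing.
It also fails if it takes over 72 s, if anything falls off the work surface, if the arm or the gripper's body presses on something with over 40 N, if the wrist force passes 120 N, or if a joint passes its speed limit or range.

## Working session

There is one attempt and no reset: what is moved stays moved. The work goes in short steps, Python scripts to look and compute and a tool call to move; the robot and the scene stay as the last step left them, time stands still between calls to the robot, and variables do not carry over. Pictures are saved under pics/ and viewed, at most 10 in all, crops included, and the job is handed in when it is done.

Besides the shell and the picture viewer there is one more tool, called after "Emit:" as a command line: name --argument value ..., lists and objects as JSON in quotes. apply_moves: Moves the arm, as the interface text tells. Its arguments: {"type":"object","properties":{"plan":{"type":"array","items":{"type":"number"}},"hand":{"type":"number"},"squeeze":{"type":"number"}},"required":["plan"]}

```bash
ls; mkdir -p pics; python3 - <<'E'
from station import monitor,camera,ctrl
import cv2,numpy as np
for n in ("scene","top"):
    c=camera(n); np.savez(f"{n}0.npz",**c); cv2.imwrite(f"pics/{n}0.png",c["image"][:,:,::-1])
    R=cv2.Rodrigues(c["rvec"])[0]; print(n,(-R.T@np.ravel(c["tvec"])).round(3),R[2].round(3),c["mtx"][0,0])
o=monitor.get_obs();print(o["time_s"],o["ee_pos"],o["eef_rot"],ctrl.tcp_to_grasp,o["grip_width"])
E
```

```text
pics
scene [1.442 0.5   0.964] [-0.676 -0.413 -0.61 ] 368.66516221766585
top [ 0.43  -0.07   1.429] [ 0.066  0.009 -0.998] 386.46668089795617
0.1 [ 0.24545076 -0.4919469   0.2049415 ] [-3.14057074e+00 -5.65041509e-05  4.62801862e-01] -0.0188 0.09396973815794314
```

View pics/scene0.png

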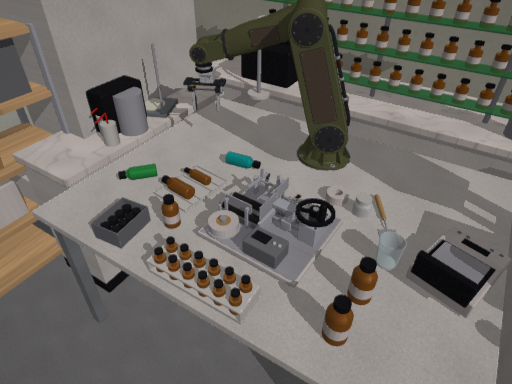

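View pics/top0.png

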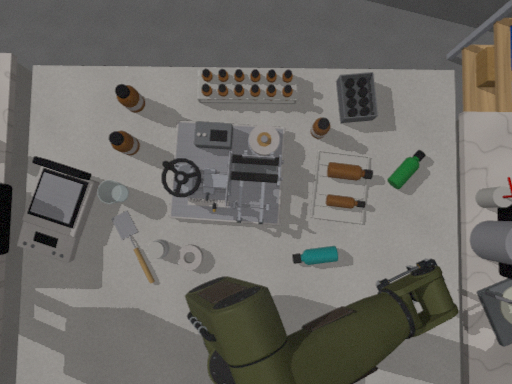

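The scene shows the tray with the amber stout bottle at about (180,187) and the labeller at about (275,225). In the top view (up = +x, left = +y), the stout bottle is at (345,171) with its cap to the right. The hub is near (181,178), the arms near (250,205) and the rollers at (255,160)/(255,176).

```bash
cat > h.py <<'E'
import cv2,numpy as np
def cam(c): 
    return cv2.Rodrigues(np.asarray(c["rvec"],float).ravel())[0],np.asarray(c["tvec"],float).ravel(),np.asarray(c["mtx"],float)
def ray(c,u,v):
    R,t,K=cam(c); d=R.T@np.linalg.inv(K)@np.array([u,v,1.]); return -R.T@t,d
def onz(c,u,v,z):
    o,d=ray(c,u,v); return o+d*(z-o[2])/d[2]
def cloud(c):
    R,t,K=cam(c); Z=c["range_z"].astype(float); v,u=np.mgrid[:Z.shape[0],:Z.shape[1]]
    p=np.stack([(u-K[0,2])/K[0,0]*Z,(v-K[1,2])/K[1,1]*Z,Z],-1)
    w=(p-t)@R; w[Z==0]=np.nan; return w
def px(c,p):
    R,t,K=cam(c); q=K@(R@np.asarray(p)+t); return q[:2]/q[2]
E
python3 - <<'E'
from h import *
c=dict(np.load("top0.npz")); w=cloud(c); print(c["mtx"])
for n,u,v in [("stout",340,171),("stoutR",372,174),("slim",341,202),("hub",181,178),("rollA",255,160),("rollB",255,176),("arm1",240,205),("arm2",263,205),("teal",320,256),("table",300,300),("stop",230,200),("labA",320,127),("base corner",175,215)]:
    print(n,w[v,u].round(3))
im=c["image"][105:235,150:390][:,:,::-1]
cv2.imwrite("pics/crop1.png",cv2.resize(im,None,fx=3.3,fy=3.3,interpolation=cv2.INTER_CUBIC))
E
```

```text
[[386.4666809    0.         255.8421244 ]
 [  0.         386.4666809  188.69573147]
 [  0.           0.           1.        ]]
stout [ 0.589 -0.356  0.061]
stoutR [ 0.58  -0.472  0.053]
slim [ 0.479 -0.363  0.046]
hub [0.547 0.189 0.158]
rollA [ 0.62  -0.054  0.086]
rollB [ 0.563 -0.055  0.095]
arm1 [ 0.461 -0.006  0.124]
arm2 [ 0.465 -0.085  0.035]
teal [ 0.287 -0.288  0.051]
table [ 0.122 -0.224 -0.002]
stop [0.481 0.035 0.035]
labA [ 0.73  -0.274  0.129]
base corner [0.424 0.231 0.039]
```

View pics/crop1.png

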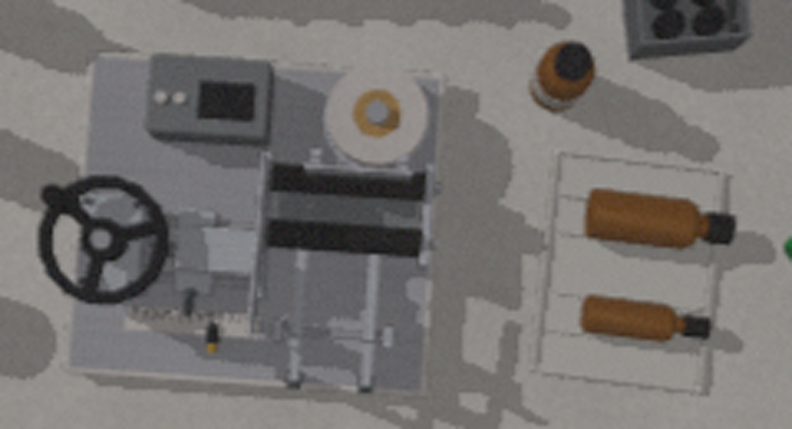

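The crop shows the handle knob at (54,196), the pointer tip near (190,312), the clip near (212,325), the stop plate at x≈262, the arms at x≈295 and 370, and the stout bottle's base at (588,212). Next I'll move over the labeller for closer wrist views.

```bash
python3 - <<'E'
from h import *
from station import camera,monitor
c=camera("wrist");R,t,K=cam(c);o=monitor.get_obs()
from scipy.spatial.transform import Rotation as S
T=S.from_euler('xyz',o["eef_rot"]).as_matrix()
print(K, "cam pos in tool",T.T@(-R.T@t-o["ee_pos"]),"cam axes in tool\n",(R@T).round(3))
t=dict(np.load("top0.npz"))
print("handle",onz(t,166.4,164.4,.15),"hub",onz(t,181,177.5,.12))
E
```

```text
[[264.49820998   0.         257.49031789]
 [  0.         264.49820998 192.03726973]
 [  0.           0.           1.        ]] cam pos in tool [ 0.07299012 -0.00030963 -0.17988633] cam axes in tool
 [[ 0.     1.     0.001]
 [-0.968  0.    -0.249]
 [-0.249 -0.001  0.968]]
handle [0.59251854 0.24056322 0.15      ] hub [0.55210253 0.19669496 0.12      ]
```

Emit:
apply_moves --plan '[0,0,-12,-0.138,0,0,-12,-0.138,0,0,-12,-0.138,0,0,-12,-0.138,0,0,-12,-0.139,0,0,-12,-0.139,0,0,-12,-0.139,0,0,-12,-0.139]'

```text
time_s: 0.95
ee_pos: [0.2455, -0.492, 0.3017]
eef_rot: [-3.141, -0.0, 1.577]
force: [0.8, -0.0, -0.0]
grip_width: 0.0936
grip_force: 0.0
```

Emit:
apply_moves --plan '[38,15,0,0,38,15,0,0,38,15,0,0,38,15,0,0,38,15,0,0,38,15,0,0,38,15,0,0,38,15,0,0,38,15,0,0,38,15,0,0,38,15,0,0,38,15,0,0,38,15,0,0,38,15,0,0,38,15,0,0,0,0,0,0,0,0,0,0]'

```text
time_s: 2.65
ee_pos: [0.4704, 0.0782, 0.301]
eef_rot: [-3.141, 0.0, 1.572]
force: [0.6, -0.1, -0.3]
grip_width: 0.0938
grip_force: 0.0
```

```bash
python3 - <<'E'
from h import *
from station import camera,monitor
c=camera("wrist");np.savez("w1.npz",**c)
cv2.imwrite("pics/w1.png",cv2.resize(c["image"][:,:,::-1],(800,600),interpolation=cv2.INTER_CUBIC))
E
```

```text
(no output)
```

View pics/w1.png

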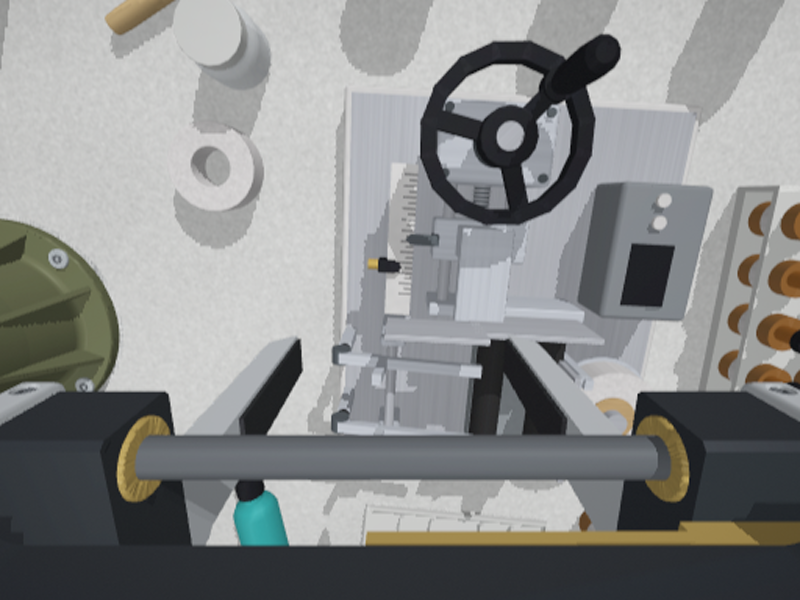

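The wrist view (800 px scale) shows the pointer tip at about (408,239), the clip tip at (400,266), the hub at (510,136), the handle top at (607,48), the stop plate's top edge from (385,330) to (603,338), and the arms at rows 362 and 427.

```bash
python3 - <<'E'
from h import *
c=dict(np.load("w1.npz"));w=cloud(c);s=.64
def at(n,x,y,r=1):
    u,v=int(x*s),int(y*s);print(n,np.nanmedian(w[v-r:v+r+1,u-r:u+r+1].reshape(-1,3),0).round(4))
for a in [("hubtop",510,136),("handletop",607,48),("hmid",580,72),("rimL",430,150),("rimB",510,215),("ptr",415,239),("ptr2",425,240),("clip",391,266),("clipback",375,264),("scale",400,200),("stop L",395,329),("stop R",590,336),("arm1",440,366),("arm2",420,426),("base L",370,110),("base R",670,110)]: at(*a)
# rim: dark px near wheel
rgb=c["image"].astype(int);dark=rgb.max(2)<70
m=dark&(np.abs(w[...,0]-.55)<.09)&(np.abs(w[...,1]-.19)<.1)
z=w[m][:,2];print(np.histogram(z,bins=np.arange(.05,.22,.01)))
top=w[m&(w[...,2]>0)]
zr=top[:,2]
E
```

```text
hubtop [0.5488 0.1923 0.1581]
handletop [0.5861 0.2319 0.2186]
hmid [0.5773 0.2223 0.2057]
rimL [0.4913 0.1834 0.1482]
rimB [0.5552 0.1358 0.1482]
ptr [0.4813 0.1125 0.1007]
ptr2 [0.4914 0.111  0.1014]
clip [0.4597 0.0864 0.1009]
clipback [0.4448 0.0882 0.0931]
scale [0.4684 0.1456 0.0943]
stop L [0.4636 0.0425 0.1526]
stop R [0.6305 0.0337 0.1456]
arm1 [ 0.5049 -0.0034  0.125 ]
arm2 [ 0.4908 -0.1197  0.0338]
base L [0.4367 0.2327 0.034 ]
base R [0.7369 0.2335 0.0333]
(array([   0,    0,    1,    0,    0,    2,   12,   13,  118, 4323,  993,
         58,   78,   85,   89,  143]), array([0.05, 0.06, 0.07, 0.08, 0.09, 0.1 , 0.11, 0.12, 0.13, 0.14, 0.15,
       0.16, 0.17, 0.18, 0.19, 0.2 , 0.21]))
```

```bash
cat > m.py <<'E'
from h import *
def fitc(p):
    A=np.c_[2*p,np.ones(len(p))];s=np.linalg.lstsq(A,(p**2).sum(1),rcond=None)[0]
    return s[:2],np.sqrt(s[2]+s[:2]@s[:2])
def hull(p): return cv2.convexHull((p*1000).astype(np.float32))[:,0]/1000
E
python3 - <<'E'
from m import *
c=dict(np.load("w1.npz"));w=cloud(c);rgb=c["image"].astype(int);dark=rgb.max(2)<75
X,Y,Z=w[...,0],w[...,1],w[...,2]
rim=w[dark&(abs(Z-.148)<.004)&(np.hypot(X-.549,Y-.192)<.075)&(np.hypot(X-.549,Y-.192)>.045)]
print("rim",*fitc(rim[:,:2]),len(rim))
(cx,cy),r=cv2.minEnclosingCircle((rim[:,:2]*1000).astype(np.float32));print(cx,cy,r)
ht=w[dark&(Z>.214)&(np.hypot(X-.549,Y-.192)<.1)];print("handle top",ht.mean(0),ht.min(0),ht.max(0),len(ht))
# handle: column sides - fit
# stop plate top
sp=w[(abs(Z-.150)<.006)&(X>.44)&(X<.66)&(abs(Y-.038)<.02)]
print("stop",len(sp),np.polyfit(sp[:,0],sp[:,1],1),sp.min(0),sp.max(0),np.median(sp[:,2]))
# base plate minAreaRect (z .034)
b=w[(abs(Z-.034)<.004)&(X>.40)&(X<.78)&(Y>-.15)&(Y<.3)]
# left edge of base: min X per Y bin
e=[(y,np.percentile(b[abs(b[:,1]-y)<.004][:,0],1)) for y in np.arange(.0,.23,.01)]
e=np.array(e);print("base left edge slope dx/dy",np.polyfit(e[:,0],e[:,1],1))
print(cv2.minAreaRect((b[:,:2]*1000).astype(np.float32)))
im=c["image"][130:200,220:300][:,:,::-1]
cv2.imwrite("pics/crop2.png",cv2.resize(im,None,fx=8,fy=8,interpolation=cv2.INTER_CUBIC))
E
```

```text
rim [0.54863759 0.19247459] 0.05851144053551721 3512
549.1071166992188 192.68943786621094 66.39849853515625
handle top [0.52596538 0.11149618 0.41509327] [0.50227935 0.09627259 0.2140126 ] [0.5954369  0.23928916 0.441052  ] 9990
stop 555 [-0.06449744  0.07254464] [0.45679214 0.02869415 0.14400651] [0.63997028 0.04317501 0.15584175] 0.15173971665946553
base left edge slope dx/dy [0.05663789 0.4007151 ]
((581.5283203125, 52.56541442871094), (389.1021728515625, 358.9595031738281), 87.0434341430664)
```

View pics/crop2.png

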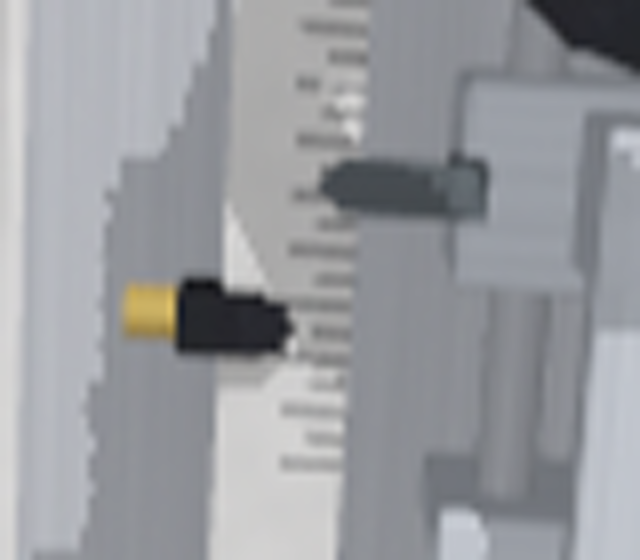

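The crop shows the pointer tip at (320,185) and the clip tip at (292,328), which are full-image pixels (259.6,152.7) and (256.1,170.6).

```bash
python3 - <<'E'
from m import *
c=dict(np.load("w1.npz"));w=cloud(c);rgb=c["image"].astype(int);dark=rgb.max(2)<75
X,Y,Z=w[...,0],w[...,1],w[...,2];H=np.array([.5489,.1925])
ht=w[dark&(abs(Z-.217)<.005)&(np.hypot(X-H[0],Y-H[1])<.085)&(np.hypot(X-H[0],Y-H[1])>.03)&(Y>H[1])]
print("handle top",ht.mean(0),ht.min(0),ht.max(0),len(ht))
hc,r=cv2.minEnclosingCircle((ht[:,:2]*1000).astype(np.float32));print(hc,r)
d=np.array(hc)/1000-H;print("r",np.hypot(*d),"ang",np.arctan2(d[1],d[0]))
yaw=-.058;ey=np.array([-np.sin(yaw),np.cos(yaw),0])
for z in(.1,.102):
    p=onz(c,259.6,152.7,z);q=onz(c,256.1,170.6,z);print(p,q,"d",(p-q)@ey)
E
```

```text
handle top [0.58382194 0.22854382 0.21705824] [0.57488509 0.21905311 0.21206532] [0.5954369  0.23928916 0.22131727] 479
(585.0818481445312, 229.09442138671875) 10.393970489501953
r 0.05146142061566755 ang 0.7910671654654711
[0.47361488 0.11132747 0.1       ] [0.46861913 0.08538537 0.1       ] d 0.026188062454572024
[0.47360176 0.11153598 0.102     ] [0.46863224 0.08573008 0.102     ] d 0.026050571562275044
```

Emit:
apply_moves --plan '[38,29,0,0,38,29,0,0,38,29,0,0,37,28,0,0,0,0,30,0,0,0,30,0,0,0,0,0]' --hand 0.3 --squeeze 15

```text
time_s: 3.4
ee_pos: [0.5845, 0.2271, 0.2374]
eef_rot: [-3.135, 0.002, 1.569]
force: [0.1, -0.5, 0.3]
grip_width: 0.0608
grip_force: 0.0
```

Emit:
apply_moves --plan '[2,1,22,0,0,0,22,0,0,0,22,0,0,0,0,0,0,0,0,0]'

```text
time_s: 3.9
ee_pos: [0.5872, 0.2303, 0.1776]
eef_rot: [3.14, -0.001, 1.57]
force: [-0.5, -0.7, -0.5]
grip_width: 0.0612
grip_force: 0.0
```

Emit:
apply_moves --plan '[0,0,0,0,0,0,0,0,0,0,0,0,0,0,0,0]' --hand -1

```text
time_s: 4.3
ee_pos: [0.5866, 0.2309, 0.1759]
eef_rot: [3.141, -0.0, 1.571]
force: [0.0, -0.7, 1.0]
grip_width: 0.0326
grip_force: 0.0
```

```bash
python3 - <<'E'
import numpy as np
# circle steps from angle a0, clockwise, in tool axes (x=+Y, y=+X)
a0=.791;n=36;tot=8.2;a=a0-np.linspace(0,tot,n+1)
X=52*np.cos(a);Y=52*np.sin(a);T=np.c_[Y,X]
r=np.round(T-T[0]);print(np.diff(r,axis=0).astype(int).tolist())
E
```

```text
[[-9, 7], [-11, 6], [-11, 2], [-12, 0], [-12, -3], [-10, -5], [-9, -7], [-8, -10], [-4, -11], [-3, -11], [1, -12], [3, -11], [5, -11], [8, -9], [9, -7], [11, -4], [12, -2], [12, 0], [11, 3], [10, 6], [9, 8], [7, 10], [4, 11], [2, 12], [-1, 11], [-3, 12], [-6, 10], [-9, 8], [-9, 7], [-12, 4], [-11, 1], [-12, -1], [-11, -4], [-10, -6], [-9, -8], [-6, -10]]
```

Emit:
apply_moves --plan '[0,0,0,0,0,0,0,0,0,0,0,0,0,0,0,0]'

```text
time_s: 4.7
ee_pos: [0.5865, 0.2308, 0.1755]
eef_rot: [-3.141, 0.0, 1.571]
force: [-2.3, -0.9, 2.6]
grip_width: 0.0217
grip_force: 15.0
```

Emit:
apply_moves --plan '[-9,7,0,0,-11,6,0,0,-11,2,0,0,-12,0,0,0]'

```text
time_s: 5.1
ee_pos: [0.6006, 0.1875, 0.1754]
eef_rot: [-3.138, -0.001, 1.571]
force: [-19.3, 5.1, 9.0]
grip_width: 0.0216
grip_force: 15.0
```

Emit:
apply_moves --plan '[0,-1,0,0,0,0,0,0]'

```text
time_s: 5.3
ee_pos: [0.6002, 0.1871, 0.1755]
eef_rot: [-3.14, 0.0, 1.57]
force: [-6.2, -0.7, 3.7]
grip_width: 0.0214
grip_force: 15.0
```

Emit:
apply_moves --plan '[-12,-3,0,0,-10,-5,0,0,-9,-7,0,0,-8,-10,0,0,-4,-11,0,0,-3,-11,0,0,0,0,0,0]'

```text
time_s: 6.0
ee_pos: [0.5527, 0.1425, 0.1756]
eef_rot: [-3.142, -0.003, 1.571]
force: [-2.0, 10.6, -0.7]
grip_width: 0.0219
grip_force: 15.0
```

Emit:
apply_moves --plan '[1,-12,0,0,3,-11,0,0,5,-11,0,0,8,-9,0,0,9,-7,0,0,11,-4,0,0,12,-2,0,0,0,0,0,0]'

```text
time_s: 6.8
ee_pos: [0.4969, 0.1919, 0.1755]
eef_rot: [-3.14, -0.0, 1.572]
force: [-7.0, 0.8, 6.0]
grip_width: 0.0217
grip_force: 15.0
```

Emit:
apply_moves --plan '[13,0,0,0,11,3,0,0,10,6,0,0,9,8,0,0,7,10,0,0,4,11,0,0,2,12,0,0,0,0,0,0]'

```text
time_s: 7.6
ee_pos: [0.5494, 0.2469, 0.1755]
eef_rot: [3.14, 0.0, 1.57]
force: [1.9, -2.6, 4.9]
grip_width: 0.0214
grip_force: 15.0
```

Emit:
apply_moves --plan '[-1,11,0,0,-3,12,0,0,-6,10,0,0,-9,8,0,0,-9,7,0,0,-12,4,0,0,0,0,0,0]'

```text
time_s: 8.3
ee_pos: [0.5998, 0.2057, 0.1755]
eef_rot: [-3.14, 0.001, 1.57]
force: [-7.5, -3.4, 5.7]
grip_width: 0.0222
grip_force: 15.0
```

Emit:
apply_moves --plan '[-11,0,0,0,-12,-1,0,0,-11,-4,0,0,-10,-6,0,0,-9,-8,0,0,0,0,0,0,0,0,0,0]'

```text
time_s: 9.0
ee_pos: [0.5802, 0.1535, 0.1755]
eef_rot: [-3.141, 0.0, 1.571]
force: [-1.6, -1.1, 3.9]
grip_width: 0.0216
grip_force: 15.0
```

```bash
python3 - <<'E'
from h import *
from station import camera
c=camera("wrist");np.savez("w2.npz",**c)
u,v=px(c,[.47,.09,.101]);u=int(u);v=int(v);print(u,v)
u0,v0=max(u-45,0),max(v-35,0);im=c["image"][v0:v0+70,u0:u0+90][:,:,::-1];print(u0,v0)
cv2.imwrite("pics/crop3.png",cv2.resize(im,None,fx=8,fy=8,interpolation=cv2.INTER_CUBIC))
E
```

```text
153 256
108 221
```

View pics/crop3.png

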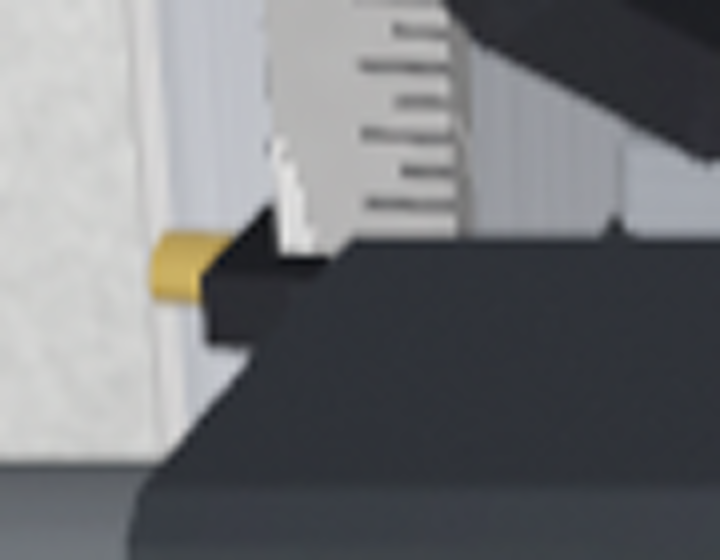

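The gripper hides the pointer in this view. By my angle count, 25.3 of the 26.1 mm is done, so I'll turn the last 0.25 rad, release and look.

Emit:
apply_moves --plan '[-4,-5,0,0,-3,-6,0,0,0,0,0,0,0,0,0,0]'

```text
time_s: 9.45
ee_pos: [0.5693, 0.147, 0.1755]
eef_rot: [-3.141, -0.0, 1.571]
force: [-3.0, 2.2, 5.7]
grip_width: 0.0215
grip_force: 15.0
```

Emit:
apply_moves --plan '[0,0,0,0,0,0,0,0,0,0,0,0,0,0,-30,0,0,0,-30,0,0,0,-10,0,-30,-30,0,0,-30,-40,0,0,-10,-40,0,0,0,0,0,0,0,0,0,0]' --hand 0.3

```text
time_s: 10.55
ee_pos: [0.4595, 0.0767, 0.2454]
eef_rot: [3.141, -0.0, 1.57]
force: [-1.0, -0.2, 0.5]
grip_width: 0.0611
grip_force: 0.0
```

```bash
python3 - <<'E'
from h import *
from station import camera
c=camera("wrist");np.savez("w3.npz",**c)
u,v=px(c,[.47,.086,.101]);u=int(u);v=int(v)
u0,v0=max(u-45,0),max(v-35,0);im=c["image"][v0:v0+70,u0:u0+90][:,:,::-1];print(u0,v0)
cv2.imwrite("pics/crop4.png",cv2.resize(im,None,fx=8,fy=8,interpolation=cv2.INTER_CUBIC))
E
```

```text
220 141
```

View pics/crop4.png

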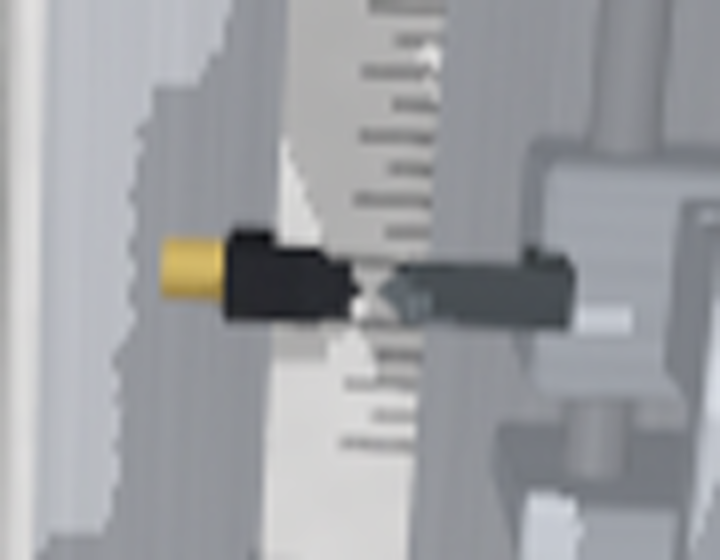

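The clip tip is at about (358,290) and the pointer tip at about (383,288), so they are very nearly aligned. I'll check this at sub-pixel level, then measure the stop, cradle and bottle.

```bash
python3 - <<'E'
from m import *
c=dict(np.load("w3.npz"));w=cloud(c);g=c["image"].mean(2)
print(g[168:188,254:282].astype(int))
yaw=-.058;ey=np.array([-np.sin(yaw),np.cos(yaw),0])
for a,b in [((264.2,176.8),(267.3,176.5)),((264.2,176.8),(267.3,177.2))]:
    print((onz(c,*b,.101)-onz(c,*a,.101))@ey)
print(w[177,268:274],w[177,256:262])
X,Y,Z=w[...,0],w[...,1],w[...,2]
sp=w[(abs(Z-.150)<.006)&(X>.44)&(X<.66)&(abs(Y-.012)<.03)]
k=np.polyfit(sp[:,0],sp[:,1],1);print("stop",len(sp),k,np.sort(sp[:,1]-np.polyval(k,sp[:,0]))[[5,-5]],sp.min(0),sp.max(0))
E
```

```text
[[171 211 210 211 211 194 180 175 175 176 175 176 176 177 177 177 177 175
  175 168 149 149 150 151 149 147 148 148]
 [152 210 210 210 211 212 180 175 175 176 176 176 177 177 152 146 145 144
  145 145 149 149 150 151 149 146 149 149]
 [115 201 204 208 211 211 174 174 175 176 176 177 177 177 147 139 139 138
  138 139 150 149 150 151 149 147 148 149]
 [ 92 153 161 169 175 176 158 174 175 176 176 176 177 177 177 177 177 176
  175 165 150 150 150 150 148 147 148 148]
 [ 37  35  37  37  37  39 104 152 153 156 161 164 165 168 170 173 176 168
  170 158 150 149 150 150 148 147 148 148]
 [ 42  42  41  43  45  45  40  89  89  95 129 131 129 132 136 141 144 133
  137 128 125 124 126 128 128 126 127 128]
 [ 42  42  41  42  44  44  43  44  41  50 145 147 144 142 139  99  63  77
   76  75  75  73  77  83  85  84  84  88]
 [ 42  41  42  42  44  44  44  44  43  52 152 175 175 175 154 111  89  85
   78  78  78  77  77  78  78  78  78  79]
 [ 42  41  41  43  44  44  44  45  42  45  98 160 172 151 110 101 100  87
   77  77  79  78  78  78  78  79  78  79]
 [ 43  42  41  44  45  45  44  44  42  44  55 1
[... 1152 characters left out ...]
 213 212 210 212 213 212 174 175 175 175 175
  160 149 150 151 150 147 147 149 148 148]]
0.0006037280094469527
-0.00028302738771380197
[[0.47324073 0.08568338 0.10140237]
 [0.47454294 0.08543597 0.10014692]
 [0.47576157 0.08556941 0.10082501]
 [0.4769731  0.08570992 0.10153903]
 [0.47830386 0.08541114 0.10002277]
 [0.47953323 0.08548497 0.10039826]] [[0.45828034 0.08559642 0.10095308]
 [0.4595281  0.08554669 0.10070125]
 [       nan        nan        nan]
 [0.46203102 0.08539448 0.0999298 ]
 [0.46326895 0.0856816  0.10138814]
 [0.4645255  0.0855365  0.10065211]]
stop 503 [0.01854848 0.00065085] [-0.01712933  0.00795735] [ 0.44475263 -0.00846612  0.14404434] [0.62920003 0.017193   0.15596857]
```

Sub-pixel check: the clip tip is at row 176.7 and the pointer tip at row 177.0, against 176.9 expected with the yaw, so the stop is set within about 0.2 mm. Next I'll view the cradle and the tray.

Emit:
apply_moves --plan '[-42,15,0,0,-42,15,0,0,-42,15,0,0,0,0,0,0,0,0,0,0]' --hand 1

```text
time_s: 11.1
ee_pos: [0.5053, -0.0495, 0.2445]
eef_rot: [-3.14, -0.0, 1.569]
force: [-0.9, 0.6, -0.5]
grip_width: 0.0933
grip_force: 0.0
```

```bash
python3 - <<'E'
from h import *
from station import camera
c=camera("wrist");np.savez("w4.npz",**c)
cv2.imwrite("pics/w4.png",cv2.resize(c["image"][:,:,::-1],(800,600),interpolation=cv2.INTER_CUBIC))
E
```

```text
(no output)
```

View pics/w4.png

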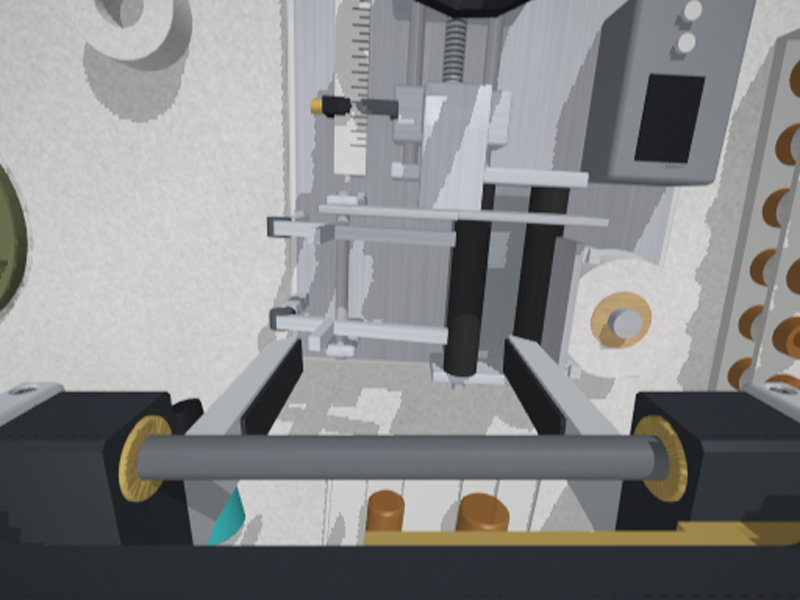

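Emit:
apply_moves --plan '[-40,4,0,0,-40,4,0,0,-40,4,0,0,-40,4,0,0,-40,4,0,0,-40,4,0,0,-40,4,0,0,-40,4,0,0,-40,4,0,0,0,0,0,0,0,0,0,0]'

```text
time_s: 12.25
ee_pos: [0.5413, -0.4084, 0.2445]
eef_rot: [-3.141, -0.001, 1.571]
force: [1.1, -0.4, -0.3]
grip_width: 0.0938
grip_force: 0.0
```

```bash
python3 - <<'E'
from m import *
from station import camera
c=camera("wrist");np.savez("w5.npz",**c)
cv2.imwrite("pics/w5.png",cv2.resize(c["image"][:,:,::-1],(800,600),interpolation=cv2.INTER_CUBIC))
w=cloud(c);rgb=c["image"].astype(int);X,Y,Z=w[...,0],w[...,1],w[...,2]
am=(rgb[...,0]>rgb[...,2]*2)&(rgb[...,0]>rgb[...,1]*1.5)&(rgb[...,0]>60)&(X>.53)&(X<.68)&(Y<-.2)&(Y>-.5)&(Z<.09)
p=w[am];print(len(p),p.min(0),p.max(0))
print(cv2.minAreaRect((p[:,:2]*1000).astype(np.float32)))
t=p[p[:,2]>.045];k=np.polyfit(t[:,1],t[:,0],1);print("axis x=k*y+b",k)
print([(round(y,3),np.round([q[:,0].min(),q[:,0].max(),q[:,2].max(),len(q)],3)) for y in np.arange(-.48,-.26,.01) for q in [p[abs(p[:,1]-y)<.005]] if len(q)])
E
```

```text
81 [ 0.5711665  -0.44712534  0.03640027] [ 0.6000008  -0.32473742  0.05942243]
((587.0829467773438, -386.0556945800781), (121.44418334960938, 24.52581024169922), 86.24097442626953)
axis x=k*y+b [0.01393535 0.59146914]
[(np.float64(-0.45), array([ 0.577,  0.594,  0.046, 11.   ])), (np.float64(-0.44), array([5.71e-01, 5.94e-01, 4.80e-02, 6.00e+01])), (np.float64(-0.42), array([0.596, 0.596, 0.059, 4.   ])), (np.float64(-0.41), array([0.597, 0.598, 0.059, 2.   ])), (np.float64(-0.38), array([0.6  , 0.6  , 0.059, 1.   ])), (np.float64(-0.34), array([0.578, 0.578, 0.054, 1.   ])), (np.float64(-0.33), array([0.58 , 0.58 , 0.055, 1.   ])), (np.float64(-0.32), array([0.58 , 0.58 , 0.053, 1.   ]))]
```

View pics/w5.png

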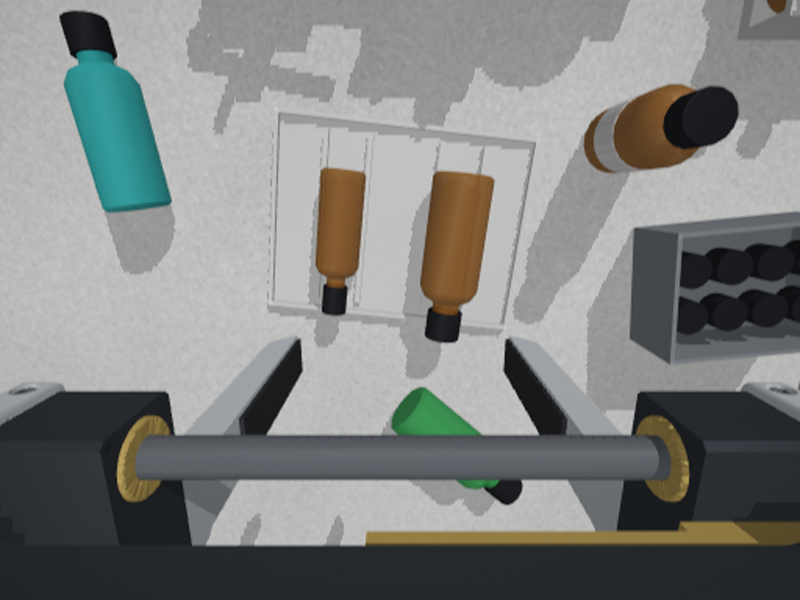

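w4 shows the stop plate from (320,208) to (608,222), the arm centrelines from (340,235) to (455,239) and from (330,326) to (447,335), and the fences at about (325,232) and (318,332). w5 shows the stout bottle with its base edge at (463,175) and its cap at (443,325).

```bash
python3 - <<'E'
from m import *
c=dict(np.load("w5.npz"));w=cloud(c);rgb=c["image"].astype(int);X,Y,Z=w[...,0],w[...,1],w[...,2]
am=(rgb[...,0]>rgb[...,2]*1.6)&(rgb[...,0]>rgb[...,1]*1.25)&(X>.54)&(X<.65)&(Y<-.25)&(Y>-.46)&(Z<.09)&(Z>.02)
p=w[am];print(len(p),p.min(0),p.max(0))
ys=np.arange(-.44,-.28,.01);r=[]
for y in ys:
    q=p[abs(p[:,1]-y)<.005]
    if len(q)>20:
        # circle fit in xz
        cc,R=fitc(q[:,[0,2]]);r.append((y,cc[0],cc[1],R,q[:,2].max(),len(q)))
r=np.array(r);print(r.round(4))
s=r[(r[:,0]>-.4)];print("x=k y+b",np.polyfit(s[:,0],s[:,1],1))
for u,v in [(432,172),(463,174),(494,178)]: print("base edge",onz(c,u*.64,v*.64,.05)) 
c=dict(np.load("w4.npz"));w=cloud(c);X,Y,Z=w[...,0],w[...,1],w[...,2];g=c["image"].mean(2)
s=.64
print("row scan through stop/arms at cols")
for x in (330,400,440,560):
    u=int(x*s);print(x,[(v,*w[v,u].round(3)) for v in range(128,144)])
print("fence row scans")
for y in (228,233,330,336):
    v=int(y*s);print(y,[(u,*w[v,u].round(3)) for u in range(172,224,3)])
E
```

```text
3164 [ 0.55867601 -0.44794971  0.02562387] [ 0.62137544 -0.31636336  0.06266268]
[[-4.400e-01  5.831e-01  4.060e-02  8.700e-03  5.320e-02  8.900e+01]
 [-4.300e-01  5.861e-01  3.540e-02  2.270e-02  6.030e-02  1.400e+02]
 [-4.200e-01  5.859e-01  3.320e-02  2.740e-02  6.220e-02  2.340e+02]
 [-4.100e-01  5.869e-01  3.300e-02  2.760e-02  6.190e-02  2.510e+02]
 [-4.000e-01  5.880e-01  3.300e-02  2.770e-02  6.230e-02  2.610e+02]
 [-3.900e-01  5.891e-01  3.300e-02  2.770e-02  6.240e-02  2.610e+02]
 [-3.800e-01  5.902e-01  3.270e-02  2.780e-02  6.170e-02  2.750e+02]
 [-3.700e-01  5.912e-01  3.320e-02  2.750e-02  6.270e-02  2.700e+02]
 [-3.600e-01  5.924e-01  3.310e-02  2.750e-02  6.200e-02  2.770e+02]
 [-3.500e-01  5.934e-01  3.310e-02  2.750e-02  6.200e-02  2.870e+02]
 [-3.400e-01  5.944e-01  3.320e-02  2.750e-02  6.260e-02  3.100e+02]
 [-3.300e-01  5.955e-01  3.360e-02  2.720e-02  6.240e-02  2.720e+02]
 [-3.200e-01  5.959e-01  3.420e-02  2.600e-02  6.250e-02  2.180e+02]]
x=k y+b [0.10305778 0.62933815]
base edge [ 0.56718223 -0.31695896  0.05      ]
base edge [ 0.59410704 -0.31859475  0.05 
[... 8137 characters left out ...]
at64(0.405), np.float64(-0.114), np.float64(0.034)), (196, np.float64(0.41), np.float64(-0.114), np.float64(0.035)), (199, np.float64(0.442), np.float64(-0.072), np.float64(0.152)), (202, np.float64(0.445), np.float64(-0.073), np.float64(0.151)), (205, np.float64(0.448), np.float64(-0.073), np.float64(0.151)), (208, np.float64(0.449), np.float64(-0.077), np.float64(0.14)), (211, np.float64(0.451), np.float64(-0.081), np.float64(0.128)), (214, np.float64(0.448), np.float64(-0.093), np.float64(0.093)), (217, np.float64(0.455), np.float64(-0.086), np.float64(0.112)), (220, np.float64(0.459), np.float64(-0.087), np.float64(0.111)), (223, np.float64(0.459), np.float64(-0.094), np.float64(0.089))]
```

Emit:
apply_moves --plan '[19,25,0,0,19,25,0,0,0,0,0,0.103,0,0,40,0,0,0,40,0,0,0,40,0,0,0,40,0,0,0,0,0,0,0,0,0]' --hand 1 --squeeze 25

```text
time_s: 13.2
ee_pos: [0.5913, -0.3702, 0.0871]
eef_rot: [3.141, 0.0, 1.469]
force: [0.6, -0.2, 0.7]
grip_width: 0.0939
grip_force: 0.0
```

```bash
python3 - <<'E'
from m import *
c=dict(np.load("w4.npz"));w=cloud(c);X,Y,Z=w[...,0],w[...,1],w[...,2]
# arm tops: expected plane z
zp=.1195+.105*(X-.4555)
for y0,n in((-.004,"up"),(-.08,"lo")):
    m=(abs(Z-zp)<.003)&(X>.46)&(X<.535)&(abs(Y+.055*(X-.46)-y0)<.012);p=w[m]
    k=np.polyfit(p[:,0],p[:,1],1);r=p[:,1]-np.polyval(k,p[:,0]);kz=np.polyfit(p[:,0],p[:,2],1)
    print(n,len(p),"y",k,"at .48",np.polyval(k,.48),np.percentile(r,[2,98]),"z at .48",np.polyval(kz,.48),kz[0])
sp=w[(abs(Z-.170)<.004)&(X>.44)&(X<.54)&(abs(Y-.012)<.02)]
e=np.array([(x,q[:,1].min(),q[:,1].max()) for x in np.arange(.46,.535,.006) for q in [sp[abs(sp[:,0]-x)<.003]] if len(q)])
print(np.polyfit(e[:,0],e[:,1],1),np.polyval(np.polyfit(e[:,0],e[:,1],1),.48),(e[:,2]-e[:,1]).mean())
f=w[(Z>.143)&(Z<.16)&(X>.43)&(X<.47)&(Y<.004)&(Y>-.09)]
for s in (f[f[:,1]>-.03],f[f[:,1]<-.05]): print("fence",s.min(0),s.max(0))
E
```

```text
up 603 y [-0.05428293  0.02107332] at .48 -0.004982486264826766 [-0.00491503  0.00483819] z at .48 0.1218236401431553 0.10384252759009815
lo 551 y [-0.05149368 -0.05405719] at .48 -0.07877415999119575 [-0.00529833  0.00474209] z at .48 0.12207488991751082 0.1049584151030471
[-0.05136203  0.03535458] 0.010700809022112363 0.004476311559163554
fence [ 0.44383339 -0.00836493  0.14317301] [0.45369067 0.00186201 0.15599131]
fence [ 0.44074555 -0.08184983  0.14340791] [ 0.44943463 -0.07174813  0.15644124]
```

Emit:
apply_moves --plan '[0,0,25,0,0,0,25,0,0,0,20,0,0,0,0,0,0,0,0,0]'

```text
time_s: 13.7
ee_pos: [0.5918, -0.3715, 0.0184]
eef_rot: [3.139, 0.002, 1.468]
force: [0.7, 0.3, 0.2]
grip_width: 0.0942
grip_force: 0.0
```

Emit:
apply_moves --plan '[0,0,0,0,0,0,0,0,0,0,0,0,0,0,0,0,0,0,0,0,0,0,0,0,0,0,0,0]' --hand -1

```text
time_s: 14.4
ee_pos: [0.5906, -0.3711, 0.0156]
eef_rot: [3.142, -0.0, 1.468]
force: [0.3, -0.2, 1.4]
grip_width: 0.0555
grip_force: 25.0
```

Emit:
apply_moves --plan '[0,0,-20,0,0,0,-40,0,0,0,-45,0,0,0,-45,0,0,0,-45,0,0,0,-25,-0.049,35,-14,0,0,35,-14,0,0,35,-14,0,0,35,-14,0,0,35,-14,0,0,35,-14,0,0,35,-14,0,0,35,-15,0,0,25,-10,0,0,11,-5,0,0,0,0,0,0,0,0,0,0]'

```text
time_s: 16.2
ee_pos: [0.4801, -0.0494, 0.2354]
eef_rot: [-3.142, 0.0, 1.517]
force: [0.2, 0.4, -2.5]
grip_width: 0.0554
grip_force: 25.0
```

```bash
python3 - <<'E'
from m import *
from station import camera,monitor
o=monitor.get_obs();print(o["ee_pos"],o["eef_rot"],o["grip_width"])
c=camera("wrist");np.savez("w6.npz",**c);w=cloud(c);rgb=c["image"].astype(int);X,Y,Z=w[...,0],w[...,1],w[...,2]
am=(rgb[...,0]>rgb[...,2]*1.6)&(rgb[...,0]>rgb[...,1]*1.25)&(abs(X-.48)<.06)&(Y<.06)&(Y>-.15)&(Z>.2)
p=w[am];print(len(p),p.min(0),p.max(0))
for y in np.arange(-.05,.03,.006):
    q=p[abs(p[:,1]-y)<.003]
    if len(q)>15: cc,R=fitc(q[:,[0,2]]);print(y.round(3),cc.round(4),R.round(4),q[:,2].max().round(4),len(q))
cv2.imwrite("pics/w6.png",cv2.resize(c["image"][:,:,::-1],(800,600)))
E
```

```text
[ 0.4800627  -0.04937965  0.23538693] [-3.14155511e+00  2.16635575e-04  1.51668694e+00] 0.05535185215395065
12677 [ 0.45107753 -0.1265303   0.2309884 ] [0.53283006 0.00549537 0.35685203]
-0.05 [0.4806 0.2527] 0.0277 0.2817 809
-0.044 [0.4809 0.2529] 0.0276 0.2823 802
-0.038 [0.4813 0.2529] 0.0275 0.2815 821
-0.032 [0.4828 0.2728] 0.0156 0.3568 859
-0.026 [0.4822 0.3094] 0.037 0.3569 946
-0.02 [0.4824 0.2529] 0.0275 0.2816 916
-0.014 [0.4827 0.2529] 0.0276 0.2817 927
-0.008 [0.483 0.253] 0.0275 0.2821 972
-0.002 [0.4833 0.2531] 0.0274 0.2818 1006
0.004 [0.4827 0.2585] 0.0197 0.2816 1201
```

Emit:
apply_moves --plan '[0,0,30,0,0,0,30,0,0,0,20,0,0,0,10,0,0,0,8,0,0,0,0,0,0,0,0,0]'

```text
time_s: 16.95
ee_pos: [0.4803, -0.049, 0.1382]
eef_rot: [3.14, 0.0, 1.517]
force: [0.1, -0.1, -3.2]
grip_width: 0.0557
grip_force: 25.0
```

Emit:
apply_moves --plan '[2,0,0,0,1,0,0,0,1,0,0,0,0,0,0,0]'

```text
time_s: 17.35
ee_pos: [0.4801, -0.0445, 0.1377]
eef_rot: [3.141, 0.0, 1.517]
force: [0.7, -0.0, -2.3]
grip_width: 0.0553
grip_force: 25.0
```

Emit:
apply_moves --plan '[0.5,0,1.5,0,0.5,0,1,0,0,0,0,0,0,0,0,0]'

```text
time_s: 17.75
ee_pos: [0.48, -0.0437, 0.1349]
eef_rot: [-3.141, 0.0, 1.517]
force: [0.5, 1.0, -2.3]
grip_width: 0.0556
grip_force: 25.0
```

Emit:
apply_moves --plan '[0.5,0,0,0,0,0,0,0]'

```text
time_s: 17.95
ee_pos: [0.4801, -0.0432, 0.135]
eef_rot: [3.141, 0.0, 1.517]
force: [-0.2, -0.2, -1.6]
grip_width: 0.0556
grip_force: 25.0
```

Emit:
apply_moves --plan '[0.5,0,0,0,0,0,0,0]'

```text
time_s: 18.15
ee_pos: [0.4802, -0.0431, 0.135]
eef_rot: [3.141, 0.001, 1.517]
force: [0.5, -4.8, -1.7]
grip_width: 0.0555
grip_force: 25.0
```

Emit:
apply_moves --plan '[-0.6,0,0.5,0,0,0,0.3,0,0,0,0,0]'

```text
time_s: 18.45
ee_pos: [0.4801, -0.0432, 0.1341]
eef_rot: [-3.142, -0.0, 1.517]
force: [0.9, -1.1, -2.4]
grip_width: 0.0553
grip_force: 25.0
```

Emit:
apply_moves --plan '[0,0,0,0,0,0,0,0,0,0,-40,0,0,0,-50,0,0,0,-40,0,0,0,-10,0]' --hand 1

```text
time_s: 19.05
ee_pos: [0.4811, -0.0433, 0.2787]
eef_rot: [3.135, 0.001, 1.517]
force: [-0.1, -0.1, -0.3]
grip_width: 0.0939
grip_force: 0.0
```

Emit:
apply_moves --plan '[-20,-20,0,0,-20,-20,0,0,-20,-20,0,0,0,0,0,0,0,0,0,0,0,0,0,0,0,0,0,0,0,0,0,0,0,0,0,0,0,0,0,0,0,0,0,0,0,0,0,0,0,0,0,0,0,0,0,0,0,0,0,0,0,0,0,0,0,0,0,0,0,0,0,0,0,0,0,0,0,0,0,0]'

```text
time_s: 21.05
ee_pos: [0.4169, -0.1, 0.2742]
eef_rot: [-3.142, 0.0, 1.517]
force: [0.3, -0.3, 0.6]
grip_width: 0.0941
grip_force: 0.0
```

```bash
python3 - <<'E'
from m import *
from station import camera
c=camera("wrist");np.savez("w7.npz",**c)
t=camera("top")
a=cv2.resize(c["image"],(512,384));b=cv2.resize(t["image"][105:235,150:390],(512,277),interpolation=cv2.INTER_CUBIC)
im=np.vstack([a[:300],b]);cv2.imwrite("pics/f.png",im[:,:,::-1]);print(im.shape)
w=cloud(c);rgb=c["image"].astype(int);X,Y,Z=w[...,0],w[...,1],w[...,2]
am=(rgb[...,0]>rgb[...,2]*1.6)&(rgb[...,0]>rgb[...,1]*1.25)&(X>.44)&(X<.66)&(Y<.06)&(Y>-.15)&(Z>.05)&(Z<.2)
p=w[am];print(len(p))
if len(p): print(p.min(0),p.max(0),np.median(p,0))
E
```

```text
(577, 512, 3)
4801
[ 0.56040906 -0.12605076  0.08713761] [0.61687916 0.00551698 0.13613778] [ 0.58030555 -0.05085889  0.1296785 ]
```

View pics/f.png

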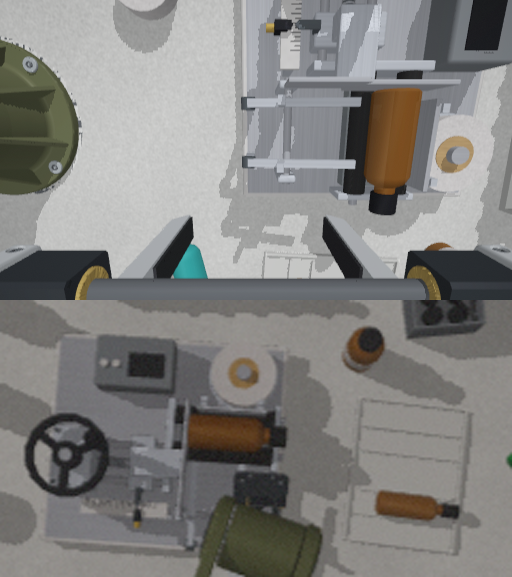

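The stout bottle lies on the two rollers at wrist-view (390,135), with its base at the stop plate. The pointer still faces the clip and the cradle is back. One numeric check, then I'll hand in.

```bash
python3 - <<'E'
from m import *
from station import camera,monitor,ctrl
c=camera("wrist");w=cloud(c);rgb=c["image"].astype(int);X,Y,Z=w[...,0],w[...,1],w[...,2]
p=w[(rgb[...,0]>rgb[...,2]*1.6)&(rgb[...,0]>rgb[...,1]*1.25)&(X>.44)&(X<.66)&(Y<.03)&(Y>-.095)&(Z>.1)&(Z<.2)]
r=[]
for y in np.arange(-.09,.0,.01):
    q=p[abs(p[:,1]-y)<.005];cc,R=fitc(q[:,[0,2]]);r.append((y,*cc,R))
r=np.array(r);print(r[[0,4,8]].round(4),np.polyfit(r[:,0],r[:,1],1),"base y",np.percentile(p[:,1],99.9))
s=w[(abs(Z-.152)<.004)&(X>.57)&(X<.62)&(abs(Y)<.02)];print("plate y",s[:,1].min(),s[:,1].max())
m=(abs(X-.5)<.02)&(abs(Y+.043)<.05)&(Z>.1)&(Z<.15);print("arm slope",np.polyfit(X[m],Z[m],1)[0])
ctrl.hand_in()
print(monitor.get_obs()["time_s"])
E
```

```text
[[-0.09    0.589   0.1069  0.0274]
 [-0.05    0.591   0.1072  0.0273]
 [-0.01    0.593   0.1071  0.0273]] [0.05179563 0.5935865 ] base y 0.004968357899004387
plate y 0.003002926670356186 0.010127964308187347
arm slope 0.11197015005924241
the job is handed in; nothing more can be done
the job is handed in; nothing more can be done
```

The job is handed in: the stop is set to the clip within about 0.2 mm, and the stout bottle rests level and parallel on the two rollers with its base up against the stop plate. The cradle has swung back to rest, and the robot was clear, at about 21 s on its clock.

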